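# Washing up at the tea bar

### The arm

A 7-joint arm with a two-finger parallel gripper is mounted at the origin on the work surface. World frame = base frame: x ahead of the robot, y to its left, z up, the work surface at z = 0. Lengths are in m, angles in rad, forces in N, time in s.
With the tool pointing down it reaches from about 0.4 to 0.875 m from the base axis. Payload 6.5 kg.
Tool frame: the origin (TCP) lies between the finger pads; the fingertips stand 22 mm ahead of it and the grasp point (between the pads) lies 3 mm ahead of it; y points along the fingers, z is the direction in which the jaws open and shut, and the axes are right-handed (so a half turn about y gives the same grasp; the last joint's range is limited). The gripper opens to 88 mm and grips with 3 to 60 N. Pads are 18 mm wide; open, the fingers measure 123 mm over their backs; the gripper's body (75 mm by 187 mm) begins 45 mm behind the grasp point.
Start: joints at [1.133, 0.536, -0.004, 1.538, 0.003, 1.067, -0.071], TCP at [0.236, -0.606, 0.232] pointing down, gripper open.
Joint ranges: [-2.7, 2.7], [-0.37, 2.16], [-1.27, 1.26], [0.24, 2.4], [-1.31, 4.45], [0.19, 1.91], [-2.76, 2.76]. Speed limits (rad/s): [2.39, 2.39, 3.14, 3.14, 3.14, 3.14, 3.14].

### API

Orientations are given as a rotation vector (axis times angle).
In Python, from plant import ctrl gives the robot as it stands. Calls block until the motion is done:
- ctrl.movep(position, orientation): joint-space move of the TCP to a pose.
- ctrl.movel(position, rate=0.15, rot=None, threshold=None): straight line of the TCP; rot=None keeps the orientation; rate is the mean speed in m/s. With threshold (N) it stops when the force on the tool has changed by that much, and returns True; else False.
- ctrl.move_joints(angles): joint-space move.
- ctrl.grip(opening, newtons=None): opening from 0.0 (shut) to 1.0 (fully open); newtons is the grip in N (None keeps the last); returns when the fingers have stopped.
- ctrl.wait(seconds).
- ctrl.inverse_kinematics(position, orientation): joint angles nearest the present ones, or None.
- ctrl.camera(name): name is "scene" or "top" or "wrist"; returns a dict with "color" (400x640x3 uint8, red, green, blue), "z_map" (400x640 float32, m along the optical axis (not along the pixel's ray), 0 where there is no reading), "intrinsics" (3x3 intrinsics, pixels), "pose" (4x4, takes a point from camera to world coordinates). Camera axes: x right, y down, z forward; pixel columns grow to the right and rows downward; lengths in m; the calibration is good to about 2 mm. A picture is of the moment at which its call begins.
A pose or a line that the arm cannot do raises ctrl.MotionError and nothing moves.
- ctrl.close_job(): hands the job in, once; it reports no verdict.
Readings, each from a call of its own:
- ctrl.read_t(): time.
- ctrl.read_joints(): joint angles.
- ctrl.read_qvel(): joint speeds.
- ctrl.read_tau(): joint torques, N m.
- ctrl.read_ee_pos(): TCP position.
- ctrl.read_tool_rot(): TCP orientation.
- ctrl.read_force(): force on the tool from outside, world axes, zero at the start.
- ctrl.read_wrist_torque(): the same for the moment, N m.
- ctrl.read_opening(): opening from 0.0 (shut) to 1.0 (fully open).
Only numpy, scipy, OpenCV 4.12 (cv2) and the standard library are available. Lean on these libraries where they do the work, as an engineer would, in place of code of your own. Each camera call takes 0.05 s, during which the arm holds its last target.

### The job

Unscrew the wooden lid from the blue tea jar (anticlockwise, several twists), lift it off and rinse it: press it mouth down onto the pad of the steel rinser until the pad is fully down, and hold it there for a second. Then rinse each cup that is out on the table in the same way, one at a time, still upside down, in the order white, green, brown (whichever of them are there). Everything rinsed must end up standing mouth down in the wooden drip tray, and the glasses, figurine and other things on the table must stay where they are.

Things in the scene. Friction and masses are not known exactly. Their poses are not given: they have to be found in the camera images.
- jar: blue tea jar, 92 mm wide, fixed in a dark wooden foot (104 mm wide, 16 mm tall): it cannot turn or move. Origin: centre of its underside, on the table; z up. Shoulder 85 mm up; above it a white threaded neck, 49 mm over the threads, under the lid; its top (a seal, sprung by 2 mm) stands 126 mm up, which the lid's rim must clear
- lid: wooden screw lid, ribbed, brass dot and bar on top, 62 mm diameter, 40 mm tall, 90 g, hollow and open below. Origin: centre of its open underside (rim), z up; rim 91 mm above the table when screwed on. Tight at first (0.3 N m), it turns anticlockwise seen from above, rises 14 mm a turn (1.5 mm play), and comes free only after 3.6 to 3.9 rad, about 8 mm up; then lift it straight up
- rinser (a joint): travel of the rinser's pad: 0 m up at rest, 0.012 m fully down; sprung, 4 N to start and 11.5 N fully down; it comes up again by itself
- rinser_top (a point): centre of the top of the rinser's black pad (a flat disc 76 mm in diameter with steel spokes), 60 mm above the table when up, 48 mm when fully down. It stands on a fixed round steel base 124 mm in diameter and 24 mm tall, with a low dark block on its far side
- cup_white: white handleless tea cup standing upside down, mouth on the table, foot ring up; straight sides 60 mm in diameter, 78 mm tall (side wall up to 70 mm), about 160 g. Origin: centre of the mouth (its underside as it stands), z up out of the foot. It may be absent
- cup_green: green handleless tea cup standing upside down, mouth on the table, foot ring up; straight sides 60 mm in diameter, 78 mm tall (side wall up to 70 mm), about 160 g. Origin: centre of the mouth (its underside as it stands), z up out of the foot. It may be absent
- cup_brown: reddish-brown handleless tea cup standing upside down, mouth on the table, foot ring up; straight sides 60 mm in diameter, 78 mm tall (side wall up to 70 mm), about 160 g. Origin: centre of the mouth (its underside as it stands), z up out of the foot. It may be absent
- tray: dark wooden drip tray, fixed, 240 x 240 mm outside, lip 16 mm tall and 6 mm thick, floor 6 mm above the table. Origin: centre of its underside; x and y along its sides
- glass_a: small clear tasting glass, 60 mm wide, 45 mm tall, standing upright; a bystander between jar and rinser. Origin: centre of its underside
- glass_b: another such glass, a bystander. Origin: centre of its underside
- glass_c: another such glass, a bystander. Origin: centre of its underside
- burner: brass incense jar, 72 mm wide, 102 mm tall, a bystander. Origin: centre of its underside
- turtle: brass turtle figurine, about 100 x 72 mm, 36 mm tall, a bystander. Origin: centre of its underside
- tea_box: square wooden tea box, 76 mm wide, 72 mm tall, a bystander. Origin: centre of its underside
- mallet: small wooden mallet lying down, 165 mm long, 30 mm tall, beyond the jar, a bystander. Origin: centre of its underside
There are look-alikes about, which are no part of the job. Leave any purple or red look-alike of the lid alone.

How it is judged:
On the way, in this order (a step that is already met when the one before it is completed fails the run):
1. the lid is unscrewed and clear of the jar's neck (z of lid in the frame of jar above 0.127 m), for 0.1 s.
2. the lid is pressed mouth down on the rinser's pad, pushing the pad fully down (rim within 1.7 mm of 48 mm above the table) (horizontal distance between lid and rinser_top below 0.02 m and height (world z) of lid between 0.044 and 0.0497 m and angle between lid's own z axis and vertical below 0.2 rad), for 0.4 s.
3. the white cup is pressed mouth down on the rinser's pad, pushing the pad fully down (rim within 1.7 mm of 48 mm above the table) (horizontal distance between cup_white and rinser_top below 0.02 m and height (world z) of cup_white between 0.044 and 0.0497 m and angle between cup_white's own z axis and vertical below 0.2 rad), for 0.4 s.
4. the green cup is pressed mouth down on the rinser's pad, pushing the pad fully down (rim within 1.7 mm of 48 mm above the table) (horizontal distance between cup_green and rinser_top below 0.02 m and height (world z) of cup_green between 0.044 and 0.0497 m and angle between cup_green's own z axis and vertical below 0.2 rad), for 0.4 s.
5. the brown cup is pressed mouth down on the rinser's pad, pushing the pad fully down (rim within 1.7 mm of 48 mm above the table) (horizontal distance between cup_brown and rinser_top below 0.02 m and height (world z) of cup_brown between 0.044 and 0.0497 m and angle between cup_brown's own z axis and vertical below 0.2 rad), for 0.4 s.
At the end, for the whole second after the job is handed in: The lid and every cup present stand mouth down (within 8 degrees) on the floor of the drip tray (centre within 100 mm of the tray's centre along each side, rim within 6 mm of the floor), at rest (x of lid in the frame of tray between -0.1 and 0.1 m and y of lid in the frame of tray between -0.1 and 0.1 m and z of each of lid, cup_white, cup_green, cup_brown in the frame of tray below 0.012 m and angle between each of lid, cup_white, cup_green, cup_brown's own z axis and vertical below 0.15 rad and linear speed of each of lid, cup_white, cup_green, cup_brown below 0.03 m/s and x of cup_white in the frame of tray between -0.1 and 0.1 m and y of cup_white in the frame of tray between -0.1 and 0.1 m and x of cup_green in the frame of tray between -0.1 and 0.1 m and y of cup_green in the frame of tray between -0.1 and 0.1 m and x of cup_brown in the frame of tray between -0.1 and 0.1 m and y of cup_brown in the frame of tray between -0.1 and 0.1 m); the robot touches nothing.
It fails at once if a bystander (glass, incense jar, turtle, tea box or mallet) is pushed more than 40 mm from its place or knocked over ((distance of glass_a from where it was at the start of the episode above 0.04 m or angle between glass_a's own z axis and vertical above 0.7 rad) or (distance of glass_b from where it was at the start of the episode above 0.04 m or angle between glass_b's own z axis and vertical above 0.7 rad) or (distance of glass_c from where it was at the start of the episode above 0.04 m or angle between glass_c's own z axis and vertical above 0.7 rad) or (distance of burner from where it was at the start of the episode above 0.04 m or angle between burner's own z axis and vertical above 0.7 rad) or (distance of turtle from where it was at the start of the episode above 0.04 m or angle between turtle's own z axis and vertical above 0.7 rad) or (distance of tea_box from where it was at the start of the episode above 0.04 m or angle between tea_box's own z axis and vertical above 0.7 rad) or (distance of mallet from where it was at the start of the episode above 0.04 m or angle between mallet's own z axis and vertical above 0.7 rad)).
Of cup_white, cup_green, cup_brown only 2 to 3 are there at a start; the rules pass over those that are not, and their reading is None.
At some moment in a run one of cup_white, cup_green, cup_brown may be knocked a few centimetres aside while the robot is not near it.
It also fails if it takes over 210 s, if anything falls off the work surface, if the arm or the gripper's body presses on something with over 40 N, if the wrist force passes 120 N, or if a joint passes its speed limit or range.

## Working session

There is one attempt and no reset: what is moved stays moved. The work goes in short steps, each a Python script; the robot and the scene stay as the last script left them, time stands still between calls to the robot, and variables do not carry over. Pictures are saved under pics/ and viewed, and the job is handed in when it is done.

```bash
ls; mkdir -p pics; python3 - <<'E'
from plant import ctrl
import cv2,numpy as np
for n in ("scene","top"):
    c=ctrl.camera(n); cv2.imwrite(f"pics/{n}0.png",c["color"][:,:,::-1]); np.savez(f"{n}0.npz",**c)
    print(n,c["intrinsics"].tolist(),c["pose"].round(3).tolist())
print(ctrl.read_t(),ctrl.read_tool_rot(),ctrl.read_ee_pos())
E
```

```text
pics
scene [[479.78164341293353, 0.0, 319.48006422337136], [0.0, 479.78164341293353, 199.8279710748648], [0.0, 0.0, 1.0]] [[-0.001, 0.69, -0.724, 1.416], [1.0, 0.006, 0.005, 0.095], [0.008, -0.724, -0.69, 0.88], [0.0, 0.0, 0.0, 1.0]]
top [[364.56696650466466, 0.0, 318.88839519066386], [0.0, 364.56696650466466, 195.3501446506054], [0.0, 0.0, 1.0]] [[-0.007, -0.977, 0.215, 0.377], [-1.0, 0.006, -0.004, 0.102], [0.003, -0.215, -0.977, 1.005], [0.0, 0.0, 0.0, 1.0]]
0.1 [-0.38006693  2.01991896 -2.01693207] [ 0.23592537 -0.6050761   0.23075779]
```

View pics/scene0.png

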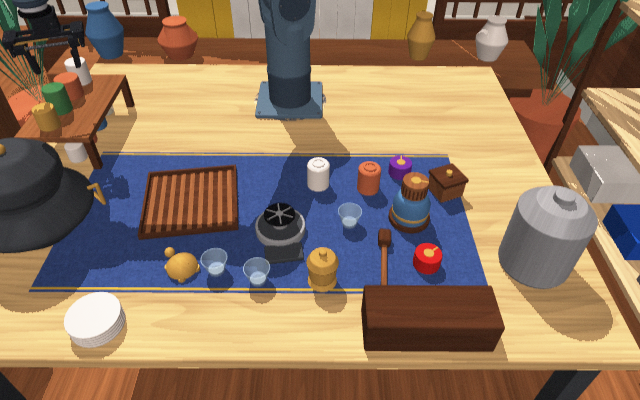

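View pics/top0.png

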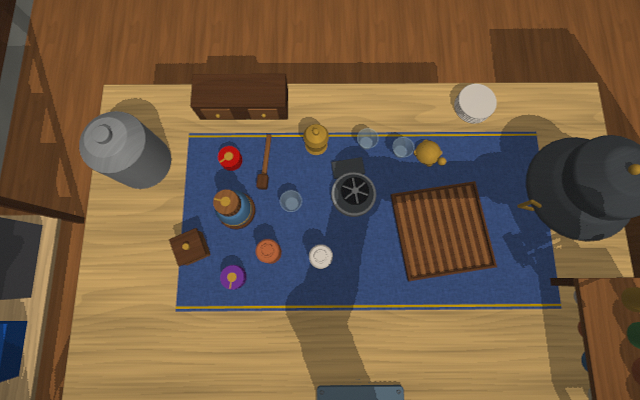

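White cup is at scene (318,173) and brown at (369,178). There is no green cup on the mat; the green one at (57,98) is on a separate side shelf. The wooden lid is on the blue jar at scene (414,187), top (226,202). The purple (400,167) and red (428,258) lids are look-alikes. Next I'll take crops and measure.

```bash
cat > h.py <<'E'
import numpy as np, cv2
def cloud(c):
    z=c["z_map"]; K=c["intrinsics"]; v,u=np.mgrid[:z.shape[0],:z.shape[1]]
    P=np.stack([(u-K[0,2])/K[0,0]*z,(v-K[1,2])/K[1,1]*z,z],-1)
    W=P@c["pose"][:3,:3].T+c["pose"][:3,3]; W[z==0]=np.nan
    return W
def fitc(xy,r=None):
    from scipy.optimize import least_squares
    c0=np.median(xy,0)
    if r is None:
        s=least_squares(lambda p:np.hypot(*(xy-p[:2]).T)-p[2],[*c0,.03],loss='soft_l1',f_scale=.001)
    else:
        s=least_squares(lambda p:np.hypot(*(xy-p[:2]).T)-r,c0,loss='soft_l1',f_scale=.001)
    return s.x, s.cost
E
python3 - <<'E'
from h import *
I={n:dict(np.load(n+"0.npz")) for n in("scene","top")}
W={n:cloud(I[n]) for n in I}
def comp(name,px,py,zlo,zhi,R=.05):
    for n in W:
        P=W[n]; 
        m=(np.hypot(P[...,0]-px,P[...,1]-py)<R)&(P[...,2]>zlo)&(P[...,2]<zhi)
        if m.sum()<5: print(name,n,'few');continue
        Q=P[m]; print(name,n,m.sum(),'med',np.median(Q,0).round(4),'min',Q.min(0).round(4),'max',Q.max(0).round(4), 'mid',((Q.min(0)+Q.max(0))/2).round(4))
T=W["top"]
for nm,(u,v) in dict(white=(320,256),brown=(267,251),lid=(226,202),rins=(353,193),ga=(290,201),gb=(367,138),gc=(402,148),turtle=(428,152),burner=(316,138),box=(188,247),purple=(232,276),red=(229,157),mallet=(262,182),tray=(442,230),kettle=(560,180),shelf_edge=(580,280)).items():
    print(nm,T[v,u].round(3))
x,y=T[256,320][:2]; comp('white',x,y,.073,.085); comp('white side',x,y,.02,.065)
x,y=T[251,267][:2]; comp('brown',x,y,.073,.085);comp('brown side',x,y,.02,.065)
x,y=T[202,226][:2]; comp('lid top',x,y,.125,.14);comp('lid side',x,y,.1,.122)
x,y=T[193,353][:2]; comp('pad',x,y,.054,.064,.06); comp('base',x,y,.015,.03,.08)
c=I["scene"]["color"][:,:,::-1]
a=cv2.resize(c[140:270,290:480],None,fx=4,fy=4,interpolation=cv2.INTER_CUBIC); cv2.imwrite("pics/crop1.png",a)
E
```

```text
white [0.425 0.096 0.074]
brown [0.439 0.23  0.077]
lid [0.554 0.325 0.132]
rins [0.591 0.007 0.061]
ga [0.581 0.178 0.01 ]
gb [ 0.765 -0.043  0.01 ]
gc [ 0.735 -0.143  0.008]
turtle [ 0.714 -0.209  0.032]
burner [0.736 0.105 0.087]
box [0.45  0.432 0.069]
purple [0.378 0.324 0.04 ]
red [0.7   0.346 0.04 ]
mallet [0.63  0.254 0.03 ]
tray [ 0.497 -0.239  0.01 ]
kettle [ 0.606 -0.503  0.128]
shelf_edge [ 0.363 -0.527  0.11 ]
white scene 150 med [0.4326 0.0969 0.0749] min [0.4037 0.0702 0.073 ] max [0.4563 0.1232 0.0803] mid [0.43   0.0967 0.0767]
white top 304 med [0.4252 0.096  0.0752] min [0.3981 0.0684 0.073 ] max [0.4529 0.1213 0.0824] mid [0.4255 0.0949 0.0777]
white side scene 286 med [0.4538 0.097  0.0429] min [0.4299 0.0673 0.0201] max [0.4631 0.1265 0.0648] mid [0.4465 0.0969 0.0425]
white side top 7 med [0.3984 0.1039 0.053 ] min [0.396  0.0834 0.0329] max [0.4062 0.1191 0.058 ] mid [0.4011 0.1013 0.0454]
brown scene 160 med [0.4466 0.2325 0.075 ] min [0.4201 0.207  0.0731] max [0.473  0.2598 0.0809] mid [0.4465 0.2334 0.077 ]
brown top 303 med [0.4387 0.2325 0.0752] min [0.4
[... 627 characters left out ...]
 [0.5503 0.297  0.1005] max [0.5935 0.359  0.1219] mid [0.5719 0.328  0.1112]
lid side top 62 med [0.538  0.3048 0.1107] min [0.5246 0.2968 0.1003] max [0.5775 0.3433 0.1216] mid [0.5511 0.32   0.111 ]
pad scene 579 med [0.6056 0.0037 0.0595] min [ 0.5641 -0.0329  0.0541] max [0.6427 0.04   0.064 ] mid [0.6034 0.0035 0.059 ]
pad top 610 med [0.5968 0.0039 0.0599] min [ 0.5607 -0.0334  0.0546] max [0.6356 0.039  0.0635] mid [0.5981 0.0028 0.0591]
base scene 1005 med [0.6265 0.0076 0.0237] min [ 0.5519 -0.0576  0.0151] max [0.6696 0.0635 0.0299] mid [0.6107 0.003  0.0225]
base top 911 med [0.5821 0.0106 0.0243] min [ 0.5375 -0.0583  0.0154] max [0.6616 0.0643 0.0297] mid [0.5996 0.003  0.0225]
```

View pics/crop1.png

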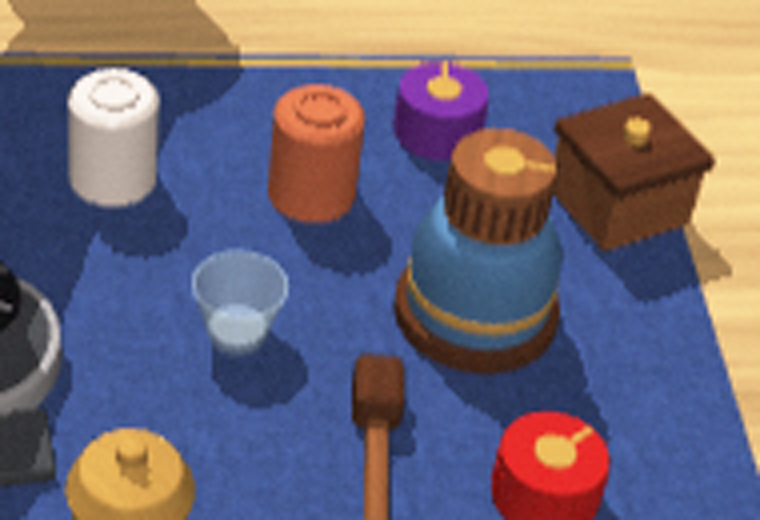

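Identities are confirmed: the ribbed wooden lid sits on the blue jar, and the white and brown cups are at crop (113,135) and (315,150). The two cameras disagree by about 5 mm in x, so I'll refine with the wrist camera. I also need to check the kettle's height and how the tool's rotation maps.

```bash
python3 - <<'E'
from h import *
from plant import ctrl
from scipy.spatial.transform import Rotation as R
W=cloud(dict(np.load("top0.npz")))
k=W[130:270,510:640].reshape(-1,3);k=k[~np.isnan(k[:,0])]
k=k[k[:,2]>.05]; print('kettle',k.min(0),k.max(0))
M=R.from_rotvec(ctrl.read_tool_rot()).as_matrix(); print(M.round(2))
def rot(a):  # jaw axis direction at yaw a
    y=np.array([0,0,-1.]); z=np.array([np.cos(a),np.sin(a),0]); return R.from_matrix(np.stack([np.cross(y,z),y,z],1)).as_rotvec()
for name,p in dict(lid=(.558,.328,.117),rins=(.6,.003,.08),tray=(.497,-.239,.05),white=(.43,.096,.048),br=(.443,.232,.048)).items():
    out=[]
    for a in np.arange(-180,180,15):
        q=ctrl.inverse_kinematics(p,rot(np.radians(a)))
        out.append((int(a),None if q is None else q.round(2)[6]))
    print(name,out)
print(ctrl.inverse_kinematics((.558,.328,.117),rot(0)))
E
```

```text
kettle [ 0.45818399 -0.6896216   0.0521368 ] [ 0.73573677 -0.42889379  0.26026246]
[[-0.93 -0.    0.36]
 [-0.36  0.   -0.93]
 [ 0.   -1.   -0.  ]]
lid [(-180, np.float64(1.92)), (-165, np.float64(2.18)), (-150, np.float64(-2.5)), (-135, np.float64(-2.35)), (-120, np.float64(-2.22)), (-105, np.float64(-2.73)), (-90, np.float64(-2.51)), (-75, np.float64(-2.26)), (-60, np.float64(-2.01)), (-45, np.float64(-1.78)), (-30, np.float64(-1.57)), (-15, np.float64(-1.37)), (0, np.float64(-1.16)), (15, np.float64(-0.91)), (30, np.float64(-0.64)), (45, np.float64(-0.39)), (60, np.float64(-0.14)), (75, np.float64(0.11)), (90, np.float64(0.36)), (105, np.float64(0.6)), (120, np.float64(0.87)), (135, np.float64(1.13)), (150, np.float64(1.39)), (165, np.float64(1.66))]
rins [(-180, np.float64(-2.4)), (-165, np.float64(-2.14)), (-150, np.float64(-2.63)), (-135, np.float64(-2.42)), (-120, np.float64(-2.21)), (-105, np.float64(-1.98)), (-90, np.float64(-1.76)), (-75, np.float64(-1.54)), (-60, np.float64(-1.31)), (-45, np.float64(-1.09)), (-30, np.float64(-0.87)), (-15, np.float64(-0.65)), (0, np.float64
[... 1510 characters left out ...]

br [(-180, np.float64(1.72)), (-165, np.float64(1.98)), (-150, np.float64(2.24)), (-135, np.float64(-2.21)), (-120, np.float64(-2.12)), (-105, np.float64(-2.73)), (-90, np.float64(-2.54)), (-75, np.float64(-2.29)), (-60, np.float64(-2.06)), (-45, np.float64(-1.84)), (-30, np.float64(-1.64)), (-15, np.float64(-1.45)), (0, np.float64(-1.24)), (15, np.float64(-0.92)), (30, np.float64(-0.68)), (45, np.float64(-0.43)), (60, np.float64(-0.19)), (75, np.float64(0.06)), (90, np.float64(0.3)), (105, np.float64(0.55)), (120, np.float64(0.78)), (135, np.float64(0.94)), (150, np.float64(1.2)), (165, np.float64(1.46))]
[ 0.0022088   0.88506362 -0.95992371  1.58791273  0.79209446  1.0987605
 -1.16482712]
```

```bash
cat >> h.py <<'E'
from scipy.spatial.transform import Rotation as R
def rot(a):
    y=np.array([0,0,-1.]); z=np.array([np.cos(a),np.sin(a),0]); return R.from_matrix(np.stack([np.cross(y,z),y,z],1)).as_rotvec()
def snap(ctrl,n,f):
    c=ctrl.camera(n); cv2.imwrite(f"pics/{f}.png",c["color"][:,:,::-1]); np.savez(f"{f}.npz",**c); return c
E
python3 - <<'E'
from h import *
from plant import ctrl
p=ctrl.read_ee_pos(); ctrl.movel([p[0],p[1],.4])
ctrl.movep([.45,0,.4],rot(0)); print(ctrl.read_joints().round(2))
ctrl.movep([.50,.30,.32],rot(np.radians(31))); print(ctrl.read_joints().round(2),ctrl.read_t(),ctrl.read_ee_pos())
c=snap(ctrl,"wrist","w1"); print(c["pose"].round(3).tolist())
snap(ctrl,"scene","s1")
E
```

```text
[ 0.56  0.08 -0.69  1.77  0.05  1.31 -0.14]
[ 0.04  0.49 -0.92  1.58  0.4   1.27 -0.4 ] 4.8667 [0.50102586 0.29827555 0.32020181]
[[0.858, 0.486, 0.166, 0.458], [0.513, -0.812, -0.278, 0.371], [0.0, 0.324, -0.946, 0.474], [0.0, 0.0, 0.0, 1.0]]
```

View pics/w1.png

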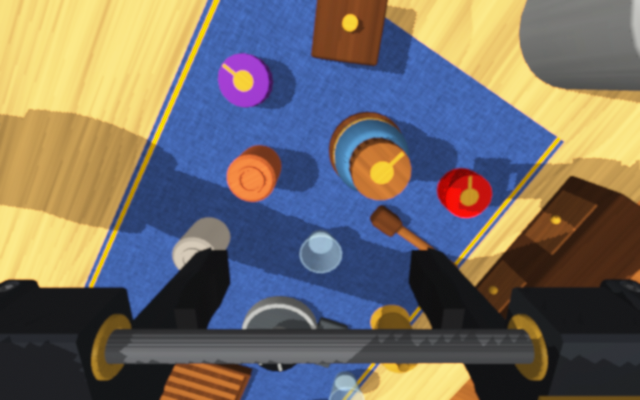

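The wrist view shows the lid at (381,170), the brown cup at (251,175), the white cup at (200,242) and the lookalikes at (244,80) and (465,192). I'll fit the centres from this view.

```bash
cat >> h.py <<'E'
def centre(W,px,py,zlo,zhi,Rm=.05):
    m=(np.hypot(W[...,0]-px,W[...,1]-py)<Rm)&(W[...,2]>zlo)&(W[...,2]<zhi)
    Q=W[m][:,:2].astype(np.float32)
    if len(Q)<20: return None
    c,r=cv2.minEnclosingCircle(Q); return np.round([*c,r,len(Q)],4)
E
python3 - <<'E'
from h import *
for f in ("w1","top0","scene0"):
    W=cloud(dict(np.load(f+".npz")))
    print(f,'lid',centre(W,.556,.328,.128,.137),'br',centre(W,.443,.232,.071,.085),'wh',centre(W,.43,.096,.071,.085),'red',centre(W,.7,.346,.036,.046))
    m=(np.hypot(W[...,0]-.556,W[...,1]-.328)<.02); print(np.nanmedian(W[m][:,2]))
W=cloud(dict(np.load("top0.npz")))
m=(abs(W[...,0]-.5)<.17)&(abs(W[...,1]+.24)<.17)&(W[...,2]>.0115)&(W[...,2]<.022)
Q=W[m][:,:2].astype(np.float32); print('tray',cv2.minAreaRect(Q),len(Q))
W=cloud(dict(np.load("scene0.npz")))
m=(abs(W[...,0]-.5)<.17)&(abs(W[...,1]+.24)<.17)&(W[...,2]>.0115)&(W[...,2]<.022)
Q=W[m][:,:2].astype(np.float32); print('tray',cv2.minAreaRect(Q),len(Q))
E
```

```text
w1 lid [5.585e-01 3.287e-01 3.120e-02 2.685e+03] br [4.432e-01 2.328e-01 3.000e-02 1.758e+03] wh [4.282e-01 9.730e-02 2.980e-02 6.520e+02] red [7.056e-01 3.498e-01 3.160e-02 1.610e+03]
0.36746935433160854
top0 lid [5.559e-01 3.280e-01 3.110e-02 4.850e+02] br [4.403e-01 2.317e-01 2.970e-02 4.030e+02] wh [4.253e-01 9.570e-02 2.970e-02 3.980e+02] red [7.028e-01 3.492e-01 3.110e-02 3.620e+02]
0.1314229556324149
scene0 lid [5.597e-01 3.282e-01 3.240e-02 3.440e+02] br [4.457e-01 2.319e-01 2.920e-02 2.270e+02] wh [4.308e-01 9.680e-02 2.960e-02 2.180e+02] red [7.079e-01 3.491e-01 3.230e-02 4.570e+02]
0.13101640796535696
tray ((0.4982055723667145, -0.2382580190896988), (0.24043670296669006, 0.24217529594898224), 8.439041137695312) 906
tray ((0.5017745494842529, -0.2380271553993225), (0.24712184071540833, 0.24094581604003906), 8.47299861907959) 821
```

```bash
python3 - <<'E'
from h import *
from plant import ctrl
ctrl.movep([.5583,.3285,.20],rot(np.radians(31)))
q=ctrl.read_joints(); print(q.round(2))
q[6]=-2.5; ctrl.move_joints(q)
M=R.from_rotvec(ctrl.read_tool_rot()).as_matrix(); yaw=np.arctan2(M[1,2],M[0,2]); print('yaw',np.degrees(yaw),ctrl.read_ee_pos())
r=ctrl.movel([.5583,.3285,.118],rate=.06,rot=rot(yaw),threshold=8); print(r,ctrl.read_ee_pos(),ctrl.read_joints().round(2),ctrl.read_force().round(1))
ctrl.grip(0.0,45); print('open',ctrl.read_opening()*.088,ctrl.read_force().round(1),ctrl.read_wrist_torque().round(2),ctrl.read_ee_pos(),ctrl.read_t())
snap(ctrl,"scene","s2")
E
```

```text
[-0.07  0.71 -0.82  1.54  0.55  1.14 -0.47]
yaw -85.55095732274664 [0.55844244 0.32874527 0.20189944]
False [0.55853037 0.32866149 0.11841771] [-0.1   0.8  -0.77  1.59  0.63  1.01 -2.55] [-0.8  0.  -0.1]
open 0.06050555295326959 [-0.3  1.4  0.3] [ 0.25  0.   -0.02] [0.55833762 0.32880648 0.11811456] 9.4167
```

```bash
python3 - <<'E'
from h import *
from plant import ctrl
yaw0=np.radians(-85.55); x,y,z0=.5583,.3285,.118
tot=0
for s in [.25,.25,.4,.4,.4,.4]:
    tot+=s
    ctrl.movep([x,y,z0+.014/(2*np.pi)*tot],rot(yaw0+tot))
    print(round(tot,2),'F',ctrl.read_force().round(1),'T',ctrl.read_wrist_torque().round(2),'q',ctrl.read_joints().round(2)[[2,4,6]],'z',ctrl.read_ee_pos().round(4)[2],ctrl.read_opening().round(3),ctrl.read_t())
snap(ctrl,"top","t3"); 
c=snap(ctrl,"scene","s3")["color"][:,:,::-1]
cv2.imwrite("pics/s3c.png",cv2.resize(c[140:260,350:480],None,fx=4,fy=4))
E
```

```text
Traceback (most recent call last):
AttributeError: 'float' object has no attribute 'round'
```

Only the first 0.25 rad step was carried out, because the print call raised an error. I'll continue from there.

```bash
python3 - <<'E'
from h import *
from plant import ctrl
yaw0=np.radians(-85.55); x,y,z0=.5583,.3285,.118
tot=.25
def pr():print(round(tot,2),'F',ctrl.read_force().round(1),'T',ctrl.read_wrist_torque().round(2),'q',ctrl.read_joints().round(2)[[2,4,6]],'z',ctrl.read_ee_pos().round(4)[2],round(ctrl.read_opening(),3),ctrl.read_t())
pr()
for s in [.25,.4,.4,.4,.4]:
    tot+=s
    ctrl.movep([x,y,z0+.014/(2*np.pi)*tot],rot(yaw0+tot))
    pr()
snap(ctrl,"top","t3"); 
c=snap(ctrl,"scene","s3")["color"][:,:,::-1]
cv2.imwrite("pics/s3c.png",cv2.resize(c[140:260,350:480],None,fx=4,fy=4))
E
```

```text
0.25 F [ 0.7 -0.8 -1.2] T [-0.04 -0.01  0.16] q [-0.82  0.67 -2.34] z 0.1183 0.685 9.7917
0.5 F [0.1 0.1 0.2] T [-0.16 -0.09  0.01] q [-0.87  0.71 -2.11] z 0.1191 0.687 10.1167
0.9 F [ 0.4  0.4 -1.2] T [-0.06 -0.08  0.02] q [-0.95  0.78 -1.76] z 0.1198 0.685 10.55
1.3 F [-1.5 -0.2 -1.2] T [-0.01 -0.04 -0.03] q [-1.02  0.84 -1.39] z 0.1207 0.683 10.9917
1.7 F [ 0.8 -0.2 -2.3] T [-0.07 -0.05  0.  ] q [-1.09  0.9  -1.03] z 0.1217 0.683 11.4333
2.1 F [-0.4  0.2 -2.4] T [ 0.   -0.13 -0.02] q [-1.16  0.95 -0.66] z 0.1226 0.685 11.875
```

View pics/s3c.png

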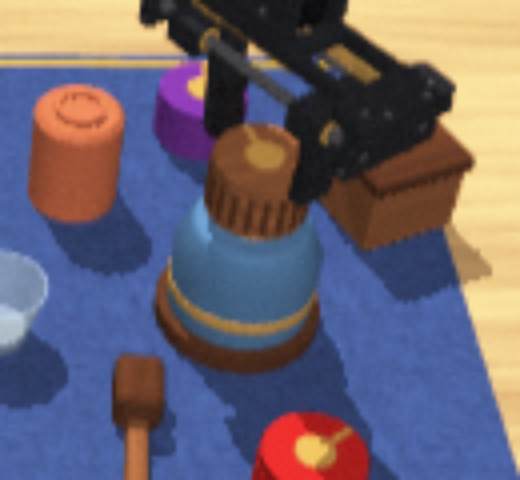

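The bar turned from pointing right to up-left, so the lid turns with the grip and isn't slipping. Continuing, with a guard against large joint jumps.

```bash
python3 - <<'E'
from h import *
from plant import ctrl
yaw0=np.radians(-85.55); x,y,z0=.5583,.3285,.118
tot=2.1
def pr():print(round(tot,2),'F',ctrl.read_force().round(1),'T',ctrl.read_wrist_torque().round(2),'q',ctrl.read_joints().round(2),'z',ctrl.read_ee_pos().round(4)[2],round(ctrl.read_opening(),3),ctrl.read_t())
while tot<4.0:
    t=tot+.2; P=[x,y,z0+.014/(2*np.pi)*t]
    q=ctrl.inverse_kinematics(P,rot(yaw0+t)); d=abs(q-ctrl.read_joints()).max()
    if d>.35: print('jump',t,q,ctrl.read_joints()); break
    ctrl.move_joints(q); tot=t; pr()
c=snap(ctrl,"scene","s4")["color"][:,:,::-1]
cv2.imwrite("pics/s4c.png",cv2.resize(c[140:260,350:480],None,fx=4,fy=4))
E
```

```text
2.3 F [-0.1  0.1 -2.2] T [-0.04 -0.15 -0.01] q [ 0.1   1.01 -1.18  1.58  0.97  1.24 -0.46] z 0.1231 0.686 12.275
2.5 F [-0.  -0.  -3.1] T [-0.05 -0.12 -0.03] q [ 0.1   1.02 -1.2   1.58  0.99  1.25 -0.27] z 0.1235 0.685 12.575
2.7 F [-0.6  0.5 -3.5] T [-0.03 -0.08  0.04] q [ 0.11  1.03 -1.21  1.58  1.    1.26 -0.08] z 0.124 0.683 12.8833
2.9 F [-0.2  0.2 -2.2] T [ 0.06 -0.15  0.02] q [ 0.11  1.03 -1.22  1.58  1.    1.27  0.12] z 0.1245 0.687 13.1917
3.1 F [-0.6 -0.3 -2.7] T [ 0.04 -0.16  0.06] q [ 0.11  1.03 -1.23  1.58  1.01  1.28  0.32] z 0.1249 0.681 13.5
3.3 F [-1.1  0.2 -2.4] T [ 0.09 -0.03  0.01] q [ 0.11  1.04 -1.23  1.58  1.01  1.28  0.51] z 0.1253 0.682 13.8083
3.5 F [ 0.   0.1 -1.5] T [ 0.08 -0.07  0.05] q [ 0.12  1.04 -1.24  1.58  1.02  1.28  0.71] z 0.126 0.682 14.1167
3.7 F [-0.1  0.2 -1. ] T [ 0.08 -0.13  0.01] q [ 0.12  1.04 -1.24  1.58  1.02  1.29  0.91] z 0.1264 0.685 14.425
3.9 F [-0.3 -0.5 -1. ] T [ 0.14 -0.07  0.01] q [ 0.12  1.04 -1.24  1.58  1.02  1.29  1.11] z 0.1268 0.682 14.7333
4.1 F [-1.  -0.  -0.3] T [ 0.16 -0.1  -0.05] q [ 0.12  1.04 -1.25  1.57  1.02  1.29  1.31] z 0.1272 0.686 15.0417
```

View pics/s4c.png

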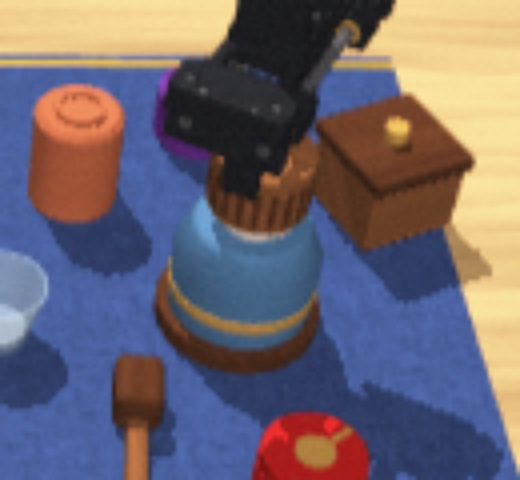

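The white neck now shows under the lid. One more small turn, then lift with a force guard.

```bash
python3 - <<'E'
from h import *
from plant import ctrl
yaw0=np.radians(-85.55); x,y,z0=.5583,.3285,.118
t=4.3
q=ctrl.inverse_kinematics([x,y,z0+.014/(2*np.pi)*t],rot(yaw0+t)); print(abs(q-ctrl.read_joints()).max()); ctrl.move_joints(q)
r=ctrl.movel([x,y,.140],rate=.03,threshold=6); print(r,ctrl.read_force(),ctrl.read_ee_pos(),ctrl.read_opening())
if not r:
    r=ctrl.movel([x,y,.23],rate=.1); print(r,ctrl.read_force(),ctrl.read_ee_pos())
snap(ctrl,"scene","s5");snap(ctrl,"top","t5"); print(ctrl.read_joints().round(2),ctrl.read_t())
E
```

```text
0.2068692831119081
False [-0.15645172  0.54814189 -1.42029857] [0.55838107 0.32845737 0.1401383 ] 0.6872354778780287
False [-0.54124318  0.4013068  -0.77361836] [0.55811449 0.32808599 0.22916101]
[ 0.12  0.89 -1.25  1.5   0.85  1.37  1.62] 17.1167
```

View pics/s5.png

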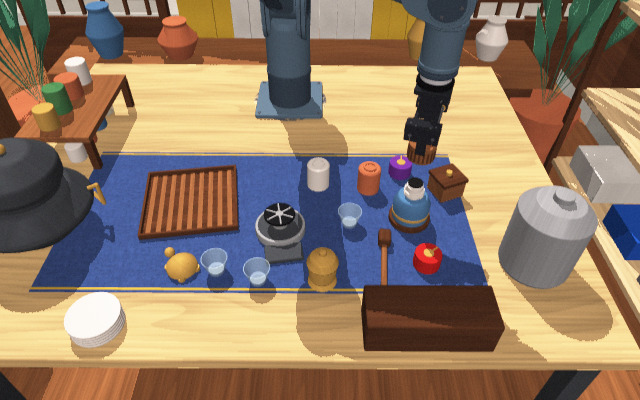

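View pics/t5.png

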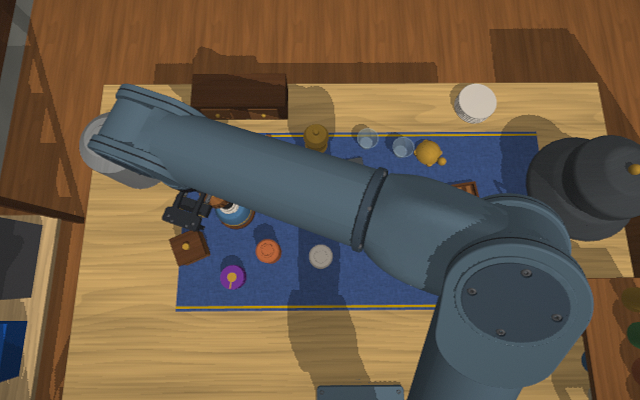

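The lid is off and held, and the neck is bare at (414,185). Next I'll carry it above the rinser in a relaxed arm pose and check the lid height before pressing.

```bash
python3 - <<'E'
from h import *
from plant import ctrl
ya=np.radians(8.4)
ctrl.movep([.53,.2,.30],rot(np.radians(90)));print(ctrl.read_joints().round(2))
ctrl.movep([.6005,.003,.20],rot(ya));print(ctrl.read_joints().round(2),ctrl.read_ee_pos(),ctrl.read_t())
snap(ctrl,"scene","s6"); snap(ctrl,"top","t6")
for f in("s6","t6"):
    W=cloud(dict(np.load(f+".npz"))); print(centre(W,.6005,.003,.203,.22,.04))
    m=(np.hypot(W[...,0]-.6005,W[...,1]-.003)<.035)&(W[...,2]>.1)&(W[...,2]<.24); print(np.percentile(W[m][:,2],[1,5,25,50,75,95]).round(4),m.sum())
E
```

```text
[ 0.37  0.59 -1.17  1.64  0.56  1.29  0.67]
[ 0.46  0.61 -0.77  1.67  0.47  1.06 -0.31] [0.60046533 0.00539649 0.20006307] 18.9417
[6.096e-01 6.000e-03 2.960e-02 9.800e+01]
[0.174  0.1761 0.1835 0.1927 0.2041 0.2127] 360
[5.98e-01 2.58e-02 2.30e-02 1.05e+02]
[0.1779 0.1841 0.2079 0.213  0.2142 0.2155] 133
```

View pics/s6.png

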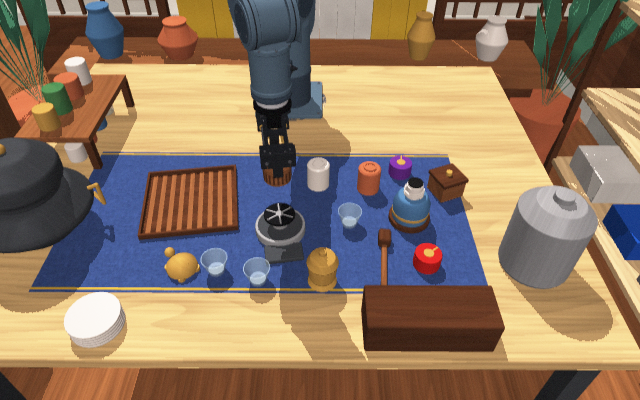

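The lid is level, with its rim about 26.5 mm below the TCP. Pressing now.

```bash
cat >> h.py <<'E'
def press(ctrl,off,x=.6005,y=.0035,hold=1.2,rot_=None,tag="p"):
    """off: TCP z minus rim z"""
    ctrl.movel([x,y,.066+off],rate=.1,rot=rot_)
    f0=ctrl.read_force()[2]
    z=.050
    while True:
        ctrl.movel([x,y,z+off],rate=.03)
        ctrl.wait(.15); f=ctrl.read_force()[2]-f0; e=ctrl.read_ee_pos()
        print('cmd rim',round(z,4),'dF',round(f,1),'rim est',round(e[2]-off,4),'t',ctrl.read_t())
        if f>17 or z<.0445: break
        z-=.0008
    snap(ctrl,"scene",tag); ctrl.wait(hold); print('held',ctrl.read_force()[2]-f0,ctrl.read_ee_pos())
E
python3 - <<'E'
from h import *
from plant import ctrl
press(ctrl,.0267,rot_=rot(np.radians(8.4)),tag="p1")
W=cloud(dict(np.load("p1.npz"))); m=(np.hypot(W[...,0]-.61,W[...,1]-.0035)<.04)&(W[...,2]>.04)&(W[...,2]<.1)
print(np.percentile(W[m][:,2],[1,5,50,90,97]))
c=cv2.imread("pics/p1.png"); cv2.imwrite("pics/p1c.png",cv2.resize(c[150:280,220:350],None,fx=4,fy=4))
E
```

```text
cmd rim 0.05 dF 8.7 rim est 0.0507 t 21.1
cmd rim 0.0492 dF 9.1 rim est 0.05 t 21.5
cmd rim 0.0484 dF 10.7 rim est 0.0492 t 21.9
cmd rim 0.0476 dF 10.6 rim est 0.0485 t 22.3
cmd rim 0.0468 dF 13.5 rim est 0.048 t 22.7
cmd rim 0.046 dF 20.4 rim est 0.0479 t 23.1
held 20.49695087716809 [0.60125032 0.00350316 0.07467023]
[0.04143275 0.04334083 0.05572507 0.08283612 0.09518565]
```

View pics/p1c.png

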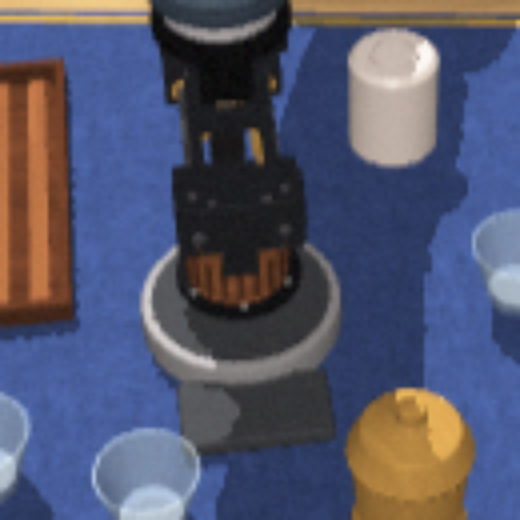

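The pad bottomed out: force rose sharply at rim 48 mm, and the lid is centred on the pad. Now placing it in the tray.

```bash
cat >> h.py <<'E'
YA=np.radians(8.4); TC=np.array([.500,-.238]); 
def slot(v,u=0): return TC+u*np.array([np.cos(YA),np.sin(YA)])+v*np.array([-np.sin(YA),np.cos(YA)])
def place(ctrl,v,off,u=0):
    p=slot(v,u); e=ctrl.read_ee_pos()
    ctrl.movel([e[0],e[1],.115+off],rate=.15)
    ctrl.movel([*p,.115+off],rate=.2,rot=rot(YA))
    ctrl.movel([*p,.018+off],rate=.12)
    ctrl.wait(.2)
    r=ctrl.movel([*p,.003+off],rate=.02,threshold=4); print('contact',r,ctrl.read_force().round(1),'rim est',ctrl.read_ee_pos()[2]-off)
    ctrl.grip(.9); ctrl.wait(.2)
    ctrl.movel([*p,.20],rate=.15); print('t',ctrl.read_t(),ctrl.read_ee_pos())
E
python3 - <<'E'
from h import *
from plant import ctrl
place(ctrl,-.07,.0267)
snap(ctrl,"scene","s7"); snap(ctrl,"top","t7")
ctrl.movep([.42,.06,.30],rot(YA)); snap(ctrl,"scene","s8"); snap(ctrl,"top","t8"); snap(ctrl,"wrist","w8"); print(ctrl.read_joints().round(2),ctrl.read_t())
E
```

```text
contact True [-1.2  0.3  7.1] rim est 0.006147258697652563
t 30.4083 [ 0.50959522 -0.30704858  0.19903979]
[ 0.74  0.18 -1.07  1.97  0.18  1.09 -0.27] 32.1083
```

View pics/s8.png

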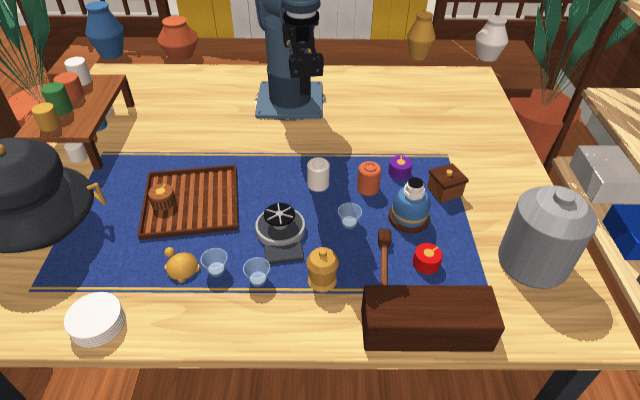

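View pics/w8.png

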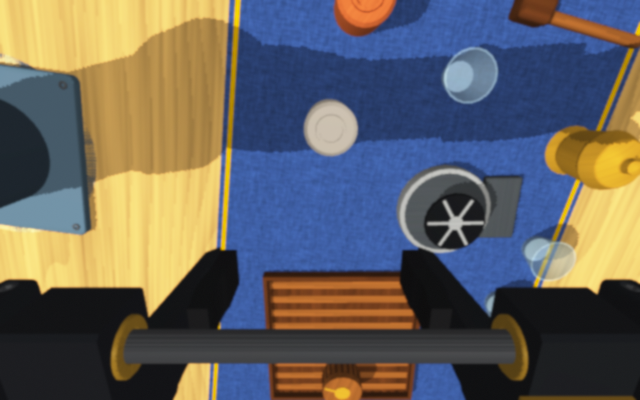

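The lid stands in the tray at scene (162,197). The white cup is unmoved at scene (318,173), wrist (331,127). Grasping it now.

```bash
cat >> h.py <<'E'
def pick(ctrl,x,y,off=.048):
    ctrl.movep([x,y,.20],rot(YA))
    r=ctrl.movel([x,y,off],rate=.08,rot=rot(YA),threshold=6); print('hit',r,ctrl.read_ee_pos(),ctrl.read_joints().round(2))
    if r: return False
    ctrl.grip(0,30); o=ctrl.read_opening(); print('width',o*.088)
    if o*.088<.05: return False
    ctrl.movel([x,y,off+.10],rate=.12); print('F',ctrl.read_force().round(1),ctrl.read_t()); return True
E
python3 - <<'E'
from h import *
from plant import ctrl
for f in("w8","t8","s8"):
    W=cloud(dict(np.load(f+".npz"))); print(f,centre(W,.428,.097,.071,.085),centre(W,.443,.2325,.071,.085))
c=centre(cloud(dict(np.load("w8.npz"))),.428,.097,.071,.085)
if pick(ctrl,.4283,.0970):
    e=ctrl.read_ee_pos()
    ctrl.movel([.6005,.0035,.155],rate=.2); snap(ctrl,"scene","s9"); snap(ctrl,"top","t9")
print(ctrl.read_opening(),ctrl.read_joints().round(2),ctrl.read_t())
E
```

```text
w8 [4.28e-01 9.63e-02 3.00e-02 2.22e+03] [4.439e-01 2.268e-01 2.890e-02 1.208e+03]
t8 [4.244e-01 9.870e-02 2.920e-02 2.100e+02] [4.403e-01 2.317e-01 2.970e-02 3.940e+02]
s8 [4.319e-01 9.670e-02 2.950e-02 2.220e+02] [4.462e-01 2.310e-01 3.030e-02 2.280e+02]
hit False [0.42854623 0.09698373 0.04827283] [ 0.28  0.64 -0.74  2.16  0.76  0.62 -0.86]
width 0.05910922242923051
F [ 0.   0.6 -2.1] 36.0833
0.6765046235943432 [ 0.49  0.69 -0.83  1.7   0.59  1.01 -0.4 ] 37.3167
```

View pics/s9.png

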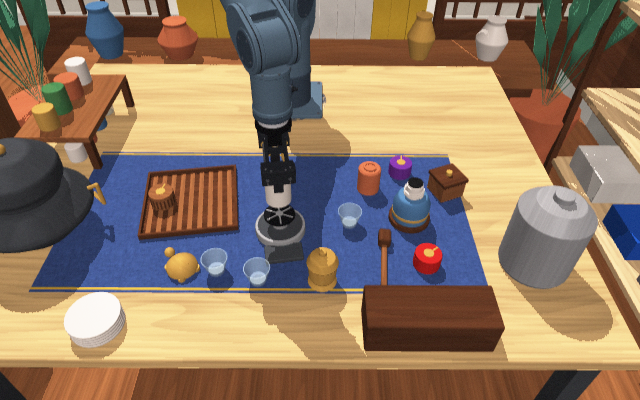

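The white cup is held level above the rinser at (278,195), and no green cup was hidden behind it. Pressing and placing next.

```bash
python3 - <<'E'
from h import *
from plant import ctrl
press(ctrl,.048,rot_=rot(YA),tag="p2")
place(ctrl,0.003,.048)
ctrl.movep([.44,.18,.30],rot(YA)); snap(ctrl,"scene","s10"); snap(ctrl,"wrist","w10"); snap(ctrl,"top","t10"); print(ctrl.read_t())
for f in("w10","t10","s10"):
    W=cloud(dict(np.load(f+".npz"))); print(f,centre(W,.443,.2325,.071,.085,.07))
E
```

```text
cmd rim 0.05 dF 7.5 rim est 0.0509 t 38.7083
cmd rim 0.0492 dF 7.3 rim est 0.0502 t 39.1083
cmd rim 0.0484 dF 7.9 rim est 0.0494 t 39.5083
cmd rim 0.0476 dF 9.8 rim est 0.0487 t 39.9083
cmd rim 0.0468 dF 10.6 rim est 0.0481 t 40.3083
cmd rim 0.046 dF 17.2 rim est 0.048 t 40.7083
held 17.819051730275948 [0.60136663 0.00365961 0.09600867]
contact True [-1.7 -0.1  5.8] rim est 0.006032948244854161
t 47.575 [ 0.49890579 -0.23492321  0.19912827]
49.3083
w10 [4.428e-01 2.322e-01 2.980e-02 2.333e+03]
t10 None
s10 [4.468e-01 2.332e-01 3.000e-02 2.310e+02]
```

View pics/s10.png

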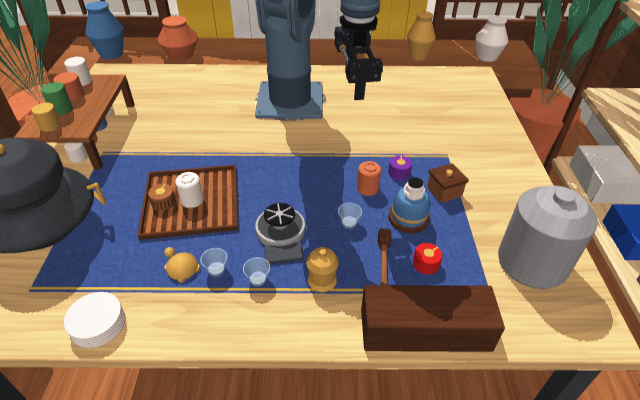

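View pics/w10.png

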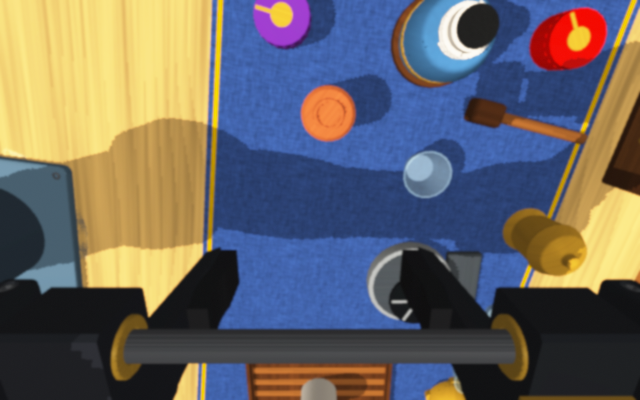

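View pics/p2.png

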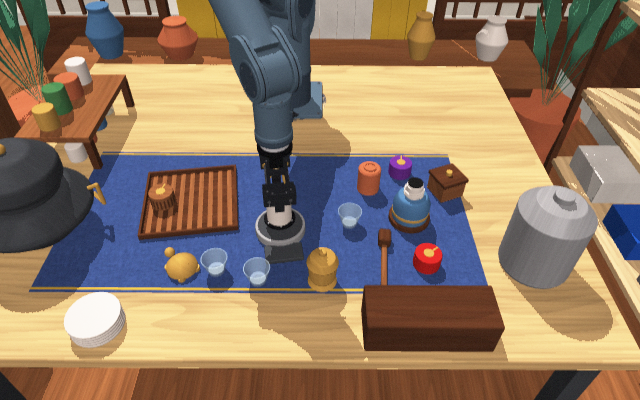

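The white cup is rinsed (pad bottomed out at 48 mm) and stands in the tray at (189,190). The brown cup is still at (0.443, 0.2325), wrist (328,113). It's next.

```bash
python3 - <<'E'
from h import *
from plant import ctrl
if pick(ctrl,.4433,.2325):
    ctrl.movel([.6005,.0035,.155],rate=.2); s=snap(ctrl,"scene","s11")
    print(ctrl.read_opening())
    press(ctrl,.048,rot_=rot(YA),tag="p3")
    place(ctrl,.074,.048)
    ctrl.movep([.42,.05,.35],rot(YA)); snap(ctrl,"scene","s12"); print(ctrl.read_t())
    W=cloud(dict(np.load("s12.npz")))
    for v,lo,hi in((-.07,.04,.05),(.003,.076,.09),(.074,.076,.09)):
        p=slot(v); c=centre(W,*p,lo,hi); d=c[:2]-TC; print(c,'local',d@[np.cos(YA),np.sin(YA)],d@[-np.sin(YA),np.cos(YA)])
E
```

```text
hit False [0.44350364 0.23260436 0.04828853] [ 0.05  0.74 -0.81  2.    0.81  0.75 -1.11]
width 0.05895368689845924
F [-0.8  0.  -1.4] 53.3
0.6708405400143845
cmd rim 0.05 dF 8.5 rim est 0.0509 t 56.2833
cmd rim 0.0492 dF 9.1 rim est 0.0502 t 56.6833
cmd rim 0.0484 dF 9.8 rim est 0.0494 t 57.0833
cmd rim 0.0476 dF 10.2 rim est 0.0487 t 57.4833
cmd rim 0.0468 dF 11.5 rim est 0.0481 t 57.8833
cmd rim 0.046 dF 17.5 rim est 0.048 t 58.2833
held 18.108409223521218 [0.60137142 0.00368136 0.09600916]
contact True [-0.4  0.8  5. ] rim est 0.006004763966919124
t 64.8583 [ 0.48855044 -0.16477787  0.1991578 ]
65.9583
[ 5.095e-01 -2.980e-01  4.110e-02  3.480e+02] local 0.0006331054494036463 -0.0607441287491222
[ 4.997e-01 -2.247e-01  3.940e-02  2.920e+02] local 0.0016461225799911526 0.01320114693697645
[ 4.904e-01 -1.744e-01  4.050e-02  2.940e+02] local -0.0002061337798753083 0.0643201174506452
```

View pics/s12.png

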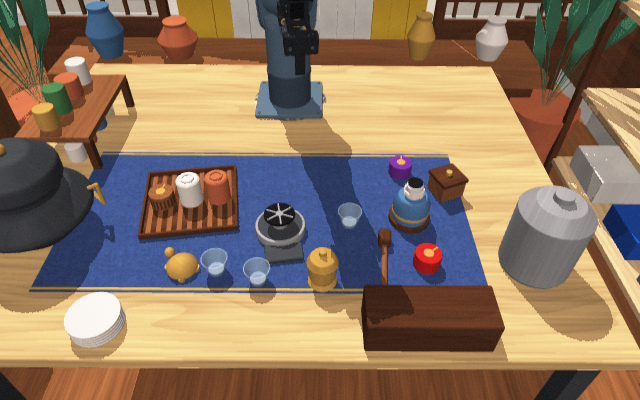

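View pics/p3.png

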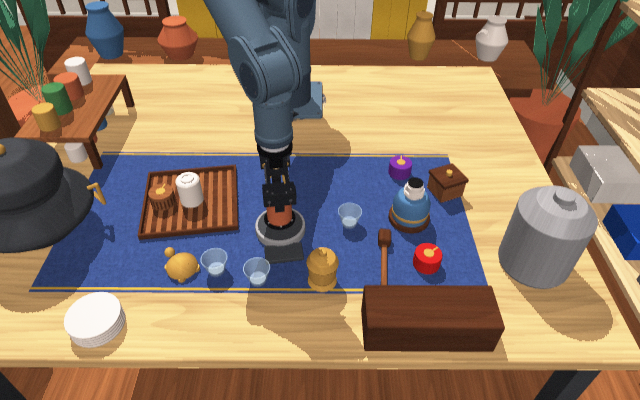

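The lid (162,197), white cup (189,190) and brown cup (217,187) all stand in the tray. Before handing in, one last check from the top camera that no green cup is hidden and the bystanders haven't moved.

```bash
python3 - <<'E'
from h import *
from plant import ctrl
ctrl.movep([.40,.25,.40],rot(YA))
c=snap(ctrl,"top","t13"); s=snap(ctrl,"scene","s13")
a=dict(np.load("scene0.npz"))["color"].astype(int); d=abs(s["color"].astype(int)-a).max(2)
W=cloud(s)
for n,p in dict(ga=(.581,.178),gb=(.765,-.043),gc=(.735,-.143),turtle=(.714,-.209),burner=(.736,.105),box=(.45,.432),mallet=(.66,.25)).items():
    o=[]
    for X in (cloud(dict(np.load("scene0.npz"))),W):
        m=(np.hypot(X[...,0]-p[0],X[...,1]-p[1])<.07)&(X[...,2]>.012)&(X[...,2]<.12); o.append(X[m].mean(0))
    print(n,((o[1]-o[0])*1000).round(1))
E
```

```text
ga [ 0.1 -0.1  0. ]
gb [-0.1  0.  -0.1]
gc [ 0.4 -0.3  0. ]
turtle [-0.1 -0.  -0.1]
burner [-0.2 -0.  -0.1]
box [-0.2 -0.4 -0.1]
mallet [ 0.  -0.  -0.3]
```

View pics/t13.png

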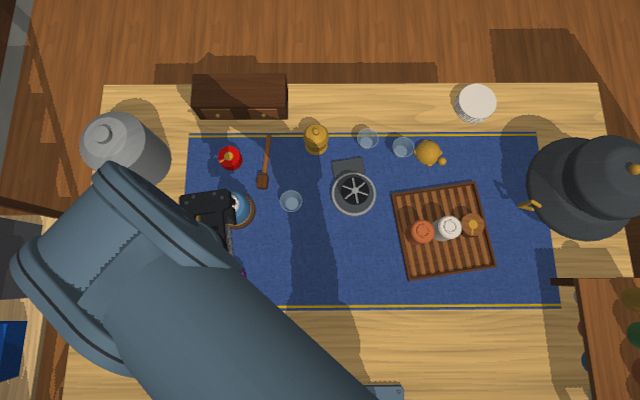

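The tray holds the brown cup (423,231), white cup (450,227) and lid (473,224), all upright. Bystanders have moved less than 1 mm, and there is no green cup on the table. The gripper is clear, so I'm handing in.

```bash
python3 - <<'E'
from plant import ctrl
print(ctrl.read_t()); print(ctrl.close_job())
E
```

```text
66.9
the job is handed in; nothing more can be done
None
```

I unscrewed the lid in one grip, turning it about 4.3 rad anticlockwise, and lifted it off. I rinsed the lid, then the white cup, then the brown cup, and stood all three mouth down in the tray. There was no green cup on the table; the only one in view is on the separate side shelf. I handed in at about 67 s of the 210 s allowed; no verdict is reported.

**Rinsing:** on each press the force rose sharply (17–20 N) with the rim at an estimated 48 mm, and I held it there for at least 1.2 s.

**Final checks:** pictures from both cameras show the lid and both cups upright in the tray, with the gripper clear. The bystanders had moved less than 1 mm.

**Checks that disagreed:**
- The scene and top cameras differed by about 5 mm in x. I took positions between the two; for the lid and cups the wrist camera agreed with them.
- My last numeric fit of the three positions in the tray was off by up to 10 mm, with radii that were too large because neighbouring objects were picked up. For the final positions I relied on the pictures and on the arm's placing readings, where each rim touched down at about 6 mm, the height of the tray floor.

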